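Change the battery packs of two label printers

TASK

Both label printers have run their battery packs flat, and the two chargers hold fresh ones: swap them, so that each printer has the charged pack of its size and each charger has the flat pack that came out of the printer of that size. Every bay is full, so stand a pack on the clear rubber mat on the way; in the end all four packs stand upright, fully home in their bays and let go. Do not knock over the flask.

Things in the scene. Friction and masses are not known exactly. Their poses are not given: they have to be found in the camera images.
- flat_small_center (a point): centre (half-way up) of the flat small battery pack: a black upright brick with grey lines near its top, 26 mm thick (its x), 42 mm wide (its y), 86 mm tall, about 0.12 kg, z up; it stands in the small printer at the start, its upper part (about 48 mm) clear above it. Looks like the other small pack: tell them apart by where they stand at the start. It may be put in either way round.
- charged_small_center (a point): centre (half-way up) of the charged small battery pack: a black upright brick with grey lines near its top, 26 mm thick (its x), 42 mm wide (its y), 86 mm tall, about 0.12 kg, z up; it stands in the small charger at the start, its upper part (about 50 mm) clear above it. Looks like the other small pack: tell them apart by where they stand at the start. It may be put in either way round.
- flat_large_center (a point): centre (half-way up) of the flat large battery pack: a black upright brick with grey lines near its top, 40 mm thick (its x), 62 mm wide (its y), 86 mm tall, about 0.28 kg, z up; it stands in the large printer at the start, its upper part (about 48 mm) clear above it. Looks like the other large pack: tell them apart by where they stand at the start. It may be put in either way round.
- charged_large_center (a point): centre (half-way up) of the charged large battery pack: a black upright brick with grey lines near its top, 40 mm thick (its x), 62 mm wide (its y), 86 mm tall, about 0.28 kg, z up; it stands in the large charger at the start, its upper part (about 50 mm) clear above it. Looks like the other large pack: tell them apart by where they stand at the start. It may be put in either way round.
- printer_small_bay (a point): centre of the floor of the battery bay of the small label printer: a fixed grey box, 108 x 78 x 62 mm (x, y, z), with a rounded black media cover in front (-x) and the bay, an open well, behind it; bay 32 x 48 mm (x, y), 38 mm deep, its mouth flared outward by 5 mm on every side over the top 10 mm, its rim 62 mm above the bench; this point lies 24 mm above the bench, 27 mm behind (+x) the printer's middle. A pack stands in the bay with its x and y along the printer's.
- charger_small_bay (a point): centre of the floor of the bay of the small charger: a fixed white cradle, 82 x 72 x 50 mm (x, y, z), with a sloping front (-x); bay 32 x 48 mm (x, y), 36 mm deep, its mouth flared outward by 5 mm on every side over the top 10 mm, its rim 50 mm above the bench; this point lies 14 mm above the bench, 13 mm behind (+x) the cradle's middle. A pack stands in the bay with its x and y along the cradle's.
- printer_large_bay (a point): centre of the floor of the battery bay of the large label printer: a fixed grey box, 122 x 104 x 62 mm (x, y, z), with a rounded black media cover in front (-x) and the bay, an open well, behind it; bay 46 x 68 mm (x, y), 38 mm deep, its mouth flared outward by 5 mm on every side over the top 10 mm, its rim 62 mm above the bench; this point lies 24 mm above the bench, 27 mm behind (+x) the printer's middle. A pack stands in the bay with its x and y along the printer's.
- charger_large_bay (a point): centre of the floor of the bay of the large charger: a fixed white cradle, 96 x 92 x 50 mm (x, y, z), with a sloping front (-x); bay 46 x 68 mm (x, y), 36 mm deep, its mouth flared outward by 5 mm on every side over the top 10 mm, its rim 50 mm above the bench; this point lies 14 mm above the bench, 13 mm behind (+x) the cradle's middle. A pack stands in the bay with its x and y along the cradle's.
- mat_top (a point): centre of the top of the ribbed black rubber mat that lies clear on the bench near the robot: 115 x 155 mm (x, y), 3 mm thick, fixed; free room for a pack to stand on meanwhile.
- flask_center (a point): centre (half-way up) of the tall steel drinking flask that stands behind the work, 68 mm across, 223 mm tall, 0.36 kg, z up; not part of the job.

How it is judged:
At the end, for the whole second after the job is handed in: Each charged pack stands in the printer of its size and each flat pack in the charger of its size: centre within 9 mm sideways of the bay's centre, no more than 5 mm above fully home, tilted less than 0.12 rad, and at rest (horizontal distance between charged_small_center and printer_small_bay below 0.009 m and z of charged_small_center in the frame of printer_small_bay between 0.035 and 0.048 m and angle between each of charged_small_center, flat_small_center, charged_large_center, flat_large_center's own z axis and vertical below 0.12 rad and linear speed of each of charged_small, flat_small, charged_large, flat_large below 0.02 m/s and horizontal distance between flat_small_center and charger_small_bay below 0.009 m and z of flat_small_center in the frame of charger_small_bay between 0.035 and 0.048 m and horizontal distance between charged_large_center and printer_large_bay below 0.009 m and z of charged_large_center in the frame of printer_large_bay between 0.035 and 0.048 m and horizontal distance between flat_large_center and charger_large_bay below 0.009 m and z of flat_large_center in the frame of charger_large_bay between 0.035 and 0.048 m); the robot touches nothing.
It fails at once if the flask is knocked over (angle between flask_center's own z axis and vertical above 0.5 rad).
It also fails if it takes over 134 s, if anything falls off the work surface, if the arm or the gripper's body presses on something with over 40 N, if the wrist force passes 120 N, or if a joint passes its speed limit or range.

ROBOT

A 6-joint arm with a two-finger parallel gripper is mounted at the origin on a cart in front of the work surface, level with it; the furniture and walls round the work are solid. World frame = base frame: x ahead of the robot, y to its left, z up, the work surface at z = 0. Lengths are in m, angles in rad, forces in N, time in s.
With the tool pointing down it reaches from about 0.375 to 0.825 m from the base axis. Payload 5.5 kg.
Tool frame: the origin (TCP) lies at the very end of the fingers, on their centre line; the grasp point (between the pads) lies 19 mm behind it; z points along the fingers, y is the direction in which the jaws open and shut (so a half turn about z gives the same grasp; the last joint's range is limited). The gripper opens to 85 mm and grips with 20 to 120 N. Pads are 22 mm wide; open, the fingers measure 114 mm over their backs; the gripper's body (76 mm by 85 mm) begins 54 mm behind the grasp point. The pads swing forward as they close: fully open they stand 13 mm farther back than shut.
Start: joints at [1.316, 0.314, -0.047, 1.21, 0, 1.571], TCP at [0.151, 0.581, 0.231] pointing down, gripper open.
Joint ranges: [-2.67, 2.67], [-0.69, 1.73], [-1.03, 1.25], [-2.08, 2.16], [-1.42, 1.45], [-3.14, 3.14]. Speed limits (rad/s): [2.39, 2.39, 3.01, 3.14, 3.14, 3.14].

INTERFACE

Orientations are given as [roll, pitch, yaw] about the fixed x, y, z axes, in that order (R = Rz(yaw) Ry(pitch) Rx(roll)).
In Python, from workcell import arm, read_camera, workorder gives the robot as it stands.
- The arm moves only by the tool drive_tool, never from a script. Its argument "series" is one flat list of numbers, 6 for each row, row after row: the shift along the tool's x, y, z in mm, then the turn, a rotation vector about the tool's x, y, z in rad. A call has 1 to 12 rows; each row is the pose to reach, as a shift and turn from the pose measured when the call began, along the tool's axes at that moment; what a row does not reach only later rows make up. A row lasts 1/8 s, in which the tool goes at most 62.5 mm and 10.7 degrees, less where a joint would pass 70% of its speed; a pose out of reach is approached as far as the arm can. A call with a gripper value outside its range is refused whole. "jaw" is the finger opening in mm, from 0 to 85.4, set as the call begins (left out, the last holds). The fingers move at their own pace and stop on an object; "force" is the grip in N (left out, the last holds). Time passes only in rows, so rows that repeat a pose let the fingers close. It gives the time, the measured TCP pose, the force and the opening at its end, in the units of the state.
- arm.get_obs(): the state, without advancing time (a new reading comes with each control period).
- read_camera(name): name is "scene" or "top" or "wrist"; returns a dict with "color" (420x560x3 uint8, red, green, blue), "range_z" (420x560 float32, m along the optical axis (not along the pixel's ray), 0 where there is no reading), "fx", "fy", "cx", "cy" (pixels), "xyz" and "attitude" of the camera in the world. Camera axes: x right, y down, z forward; pixel columns grow to the right and rows downward; lengths in m; the calibration is good to about 2 mm. A picture is of the moment at which its call begins.
- workorder.close_job(): hands the job in, once; it reports no verdict.
The state is a dict: "t": time; "joint_pos": joint angles; "joint_velocities": joint speeds; "tau": joint torques, N m; "tcp_pos": TCP position; "eef_rot": TCP orientation; "ft_force": force on the tool from outside, world axes, zero at the start; "torque": the same for the moment, N m; "opening": finger opening in m.
Only numpy, scipy, OpenCV 4.12 (cv2) and the standard library are available. Lean on these libraries where they do the work, as an engineer would, in place of code of your own. Each camera call takes 0.05 s, during which the arm holds its last target. There are 200 camera calls.

## Working session

There is one attempt and no reset: what is moved stays moved. The work goes in short steps, Python scripts to look and compute and a tool call to move; the robot and the scene stay as the last step left them, time stands still between calls to the robot, and variables do not carry over. Pictures are saved under pics/ and viewed, about 12 in all and at most 16, crops included, and the job is handed in when it is done.

Besides the shell and the picture viewer there is one more tool, called in YAML: its name, and indented under it one key for each argument. drive_tool: Moves the arm, as the interface text tells. Its arguments: {"type":"object","properties":{"series":{"type":"array","items":{"type":"number"}},"jaw":{"type":"number"},"force":{"type":"number"}},"required":["series"]}

```bash
mkdir -p pics; ls; cat > h.py <<'E'
import numpy as np, cv2
from workcell import arm, read_camera, workorder
from scipy.spatial.transform import Rotation as R
def cam(n,save=None):
    c=read_camera(n)
    if save: cv2.imwrite('pics/'+save,c['color'][:,:,::-1])
    return c
def pts(c):
    z=c['range_z'];v,u=np.indices(z.shape)
    p=np.stack([(u-c['cx'])*z/c['fx'],(v-c['cy'])*z/c['fy'],z],-1)
    a=np.array(c['attitude'],float)
    M=R.from_euler('xyz',a).as_matrix() if a.shape==(3,) else (a if a.shape==(3,3) else R.from_quat(a).as_matrix())
    w=p@M.T+np.array(c['xyz']); w[z==0]=np.nan
    return w
E
python3 - <<'E'
from h import *
print(arm.get_obs())
for n in('scene','top','wrist'):
    c=cam(n,n+'0.png');print(n,c['xyz'],c['attitude'],c['fx'],c['cx'],c['cy'])
    w=pts(c); print(np.nanpercentile(w.reshape(-1,3),[1,50,99],axis=0))
E
```

```text
pics
{'t': 0.0, 'joint_pos': array([ 1.31598269e+00,  3.14229876e-01, -4.80449407e-02,  1.21020051e+00,
        1.16547702e-05,  1.57079119e+00]), 'joint_velocities': array([-1.74492238e-03,  1.49012083e-03,  1.36060248e-04, -4.66353754e-05,
        1.30561439e-03,  8.12071007e-04]), 'tau': array([-1.72349861e-03, -5.39589643e+01,  3.39750266e+01,  1.92841119e-02,
       -1.68575693e-04, -3.15859275e-06]), 'tcp_pos': array([0.15109384, 0.58008401, 0.23044722]), 'eef_rot': array([-3.13991366e+00, -1.16633774e-05,  2.88678413e+00]), 'ft_force': array([ 0.86611704,  0.82990585, -0.04110172]), 'torque': array([-0.04443789, -0.02536592, -0.00785964]), 'opening': 0.08531255764665495}
scene [-0.40587962 -0.56964443  0.65692902] [-2.0366968   0.02170966 -1.11582075] 486.1151329655519 276.37850159510555 203.90505517720382
[[-0.08970669 -0.74407362 -0.80016832]
 [ 0.84227934 -0.06400707  0.00585927]
 [ 2.77098153  1.78264276  0.53282875]]
top [ 0.41750162 -0.04738049  1.22584753] [-2.98395593e+00  1.88347759e-03 -1.56156664e+00] 501.63947312367594 283.53581997444337 209.37435413819307
[[-0.05578263 -1.02342085 -0.80943766]
 [ 0.62050294 -0.03282214 -0.00168705]
 [ 1.4887022   1.06608738  0.51551902]]
wrist [0.08633649 0.59889636 0.37346894] [2.86999496e+00 5.54884717e-04 1.31689867e+00] 348.8256728501348 277.4254421596169 207.23809115225293
[[-0.33774607 -0.46062399 -0.80435176]
 [ 0.15975879  0.57486881 -0.79567154]
 [ 0.86586999  1.41875044  0.32429456]]
```

View pics/top0.png

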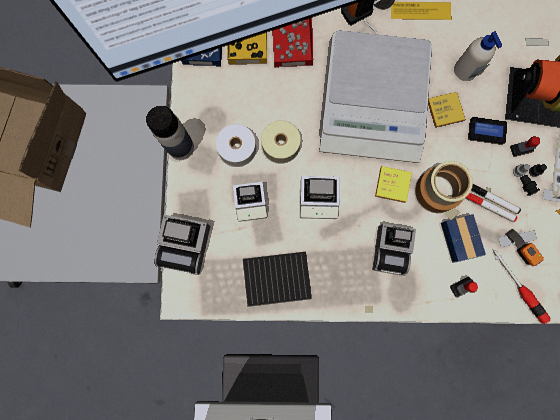

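View pics/scene0.png

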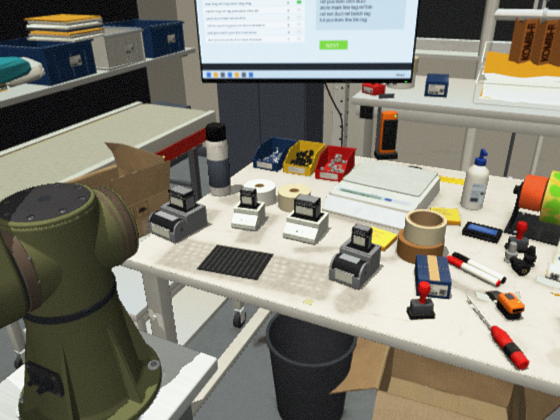

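Top view: large printer at (183,243), small charger (250,200), large charger (320,197), small printer (395,247), mat (277,278), flask (168,132). Next, measure the pack tops and body rims.

```bash
cat > m.py <<'E'
from h import *
c=cam('top');w=pts(c)
V,U=np.indices(w.shape[:2])
def rect(m):
    q=(w[m][:,:2]*1000).astype(np.float32)
    if len(q)<5: return None
    (cx,cy),(a,b),t=cv2.minAreaRect(q); return [round(float(x),1) for x in(cx,cy,a,b,t)],len(q),round(float(np.median(w[m][:,2]))*1000,1),np.round(np.median(q,0),1)
for n,(u,v),r,zt in(('LP',(183,243),40,62),('SC',(250,200),28,50),('LC',(320,197),32,50),('SP',(395,247),36,62)):
    box=(abs(U-u)<r)&(abs(V-v)<r)
    z=w[...,2]*1000
    print(n,'pack',rect(box&(abs(z-zt-49)<6)),'\n  rim',rect(box&(abs(z-zt)<5)),'\n  all',rect(box&(z>15)&(z<zt+5)))
if __name__=='__main__':
    box=(abs(U-277)<45)&(abs(V-278)<40)&(c['color'].max(2)<75)
    print('mat',rect(box))
    box=(abs(U-170)<35)&(abs(V-132)<35)&(w[...,2]>.2)&(w[...,2]<.24);print('flask',rect(box))
    box=(U<500)&(w[...,2]>.03)&(w[...,2]<.5)
E
python3 m.py
```

```text
LP pack ([544.9, 194.3, 62.5, 40.7, 79.1], 493, 110.6, array([544. , 193.8], dtype=float32)) 
  rim ([525.9, 197.3, 104.9, 109.1, 79.7], 875, 60.8, array([521.1, 195.5], dtype=float32)) 
  all ([518.9, 198.7, 105.4, 123.0, 79.3], 1897, 56.1, array([505.1, 193.2], dtype=float32))
SC pack ([638.1, 41.2, 28.2, 42.2, 10.1], 208, 100.2, array([637.8,  40.3], dtype=float32)) 
  rim ([639.5, 40.4, 57.2, 71.8, 8.1], 334, 49.7, array([632. ,  38.9], dtype=float32)) 
  all ([626.4, 38.5, 83.5, 71.9, 8.1], 797, 40.3, array([613.8,  35.2], dtype=float32))
LC pack ([649.9, -128.9, 60.0, 42.6, 89.6], 464, 100.1, array([ 649.3, -128.9], dtype=float32)) 
  rim ([651.4, -130.2, 91.5, 71.5, 89.9], 459, 49.7, array([ 638.5, -130. ], dtype=float32)) 
  all ([638.4, -129.6, 92.2, 97.5, 89.1], 1045, 40.5, array([ 618.3, -127.7], dtype=float32))
SP pack ([540.0, -309.6, 42.4, 27.1, 80.6], 221, 110.0, array([ 539.4, -308.3], dtype=float32)) 
  rim ([519.5, -306.3, 79.3, 94.3, 80.9], 562, 60.5, array([ 519.2, -300.4], dtype=float32)) 
  all ([512.2, -304.9, 80.0, 109.0, 80.8], 1430, 54.7, array([ 503.5, -296.5], dtype=float32))
mat ([448.6, -27.9, 111.5, 151.2, 11.4], 2800, nan, array([nan, nan], dtype=float32))
flask ([767.0, 216.4, 57.1, 59.5, 40.8], 685, 221.8, array([763.8, 214.6], dtype=float32))
```

```bash
cat > p.py <<'E'
# usage: p.py x y z yaw_deg  -> shift mm / turn rad in tool axes from the present pose
import sys
from h import *
o=arm.get_obs(); p=np.array(o['tcp_pos'])*1000; Rm=R.from_euler('xyz',o['eef_rot'])
def d(x,y,z,yaw):
    Rt=R.from_euler('xyz',[np.pi,0,np.radians(yaw)])
    return np.round(Rm.inv().apply(np.array([x,y,z])-p),1),np.round((Rm.inv()*Rt).as_rotvec(),3)
if __name__=='__main__':
    print('t',round(o['t'],2),'pos',np.round(p,1),'yaw',np.round(np.degrees(o['eef_rot']),2),'F',np.round(o['ft_force'],1),'open',round(o['opening']*1000,1))
    a=list(map(float,sys.argv[1:]))
    for i in range(0,len(a),4): print(a[i:i+4],*d(*a[i:i+4]))
E
python3 p.py 545.2 194 190 79.3
python3 - <<'E'
from h import *
for n in('top','scene'):
    w=pts(cam(n)).reshape(-1,3)
    for x in np.arange(.05,.95,.1):
        s=''
        for y in np.arange(-.45,.75,.1):
            m=(abs(w[:,0]-x)<.05)&(abs(w[:,1]-y)<.05)&(w[:,2]<.8); s+='%6d'%(1000*w[m,2].max() if m.any() else -999)
        print('%.2f'%x,s)
E
```

```text
t 0.2 pos [151.1 580.3 230.7] yaw [-179.94   -0.    165.4 ] F [ 0.  -0.5  0.9] open 85.3
[545.2, 194.0, 190.0, 79.3] [-478.7 -274.4   41. ] [-1.000e-03  1.000e-03  1.503e+00]
0.05   -782  -785  -783  -686  -999  -999  -687  -785  -784  -782  -784  -784
0.15   -783  -785  -785     7     5     6     8  -782  -785  -781  -773  -784
0.25   -784  -781  -784  -782  -786  -784  -781  -783  -785  -784  -782  -782
0.35      7     8     7     8     9    12     8     7  -999  -778  -784  -783
0.45     83    61    62     9    10    10    63    64  -266  -268  -268  -269
0.55     52   115   115    31    29    35   117   115  -268  -267  -268  -162
0.65    101   101    22   108   102   106     9     9  -269  -265  -269  -119
0.75    101    97    64    63    57    57   227   605  -268  -269     0     2
0.85     20    76    77    75   450   507   564   600  -269  -266     1   -10
0.05   -999  -999  -999    52   366   366  -999  -999  -999  -999  -999  -999
0.15   -999  -999  -999     4   341     4  -999  -999  -999  -999  -999  -999
0.25   -999  -999  -999  -999  -999  -999  -999  -999  -999  -999  -999  -999
0.35      9     5     5     6     7     7     4     4  -999  -999  -999  -999
0.45     82    62    61     7     8     8    67    61  -273  -272  -999  -999
0.55     50   114   113    37    32    43   114   113  -273  -272  -272  -999
0.65    100    99    15   105   100   104     6     4  -275  -275  -274  -999
0.75     99    65    66    63    54    55   226   562  -596  -598    -1     0
0.85     26    75    75    74   558   559   561   561  -597  -596     0   -29
```

drive_tool:
  series: [-478,-275,41,0,0,1.503,-478,-275,41,0,0,1.503,-478,-275,41,0,0,1.503,-478,-275,41,0,0,1.503,-478,-275,41,0,0,1.503,-478,-275,41,0,0,1.503,-478,-275,41,0,0,1.503,-478,-275,41,0,0,1.503,-478,-275,41,0,0,1.503,-478,-275,41,0,0,1.503,-478,-275,41,0,0,1.503,-478,-275,41,0,0,1.503]
  jaw: 85
  force: 60

```text
t: 1.8
tcp_pos: [0.5436, 0.1948, 0.1903]
eef_rot: [-3.141, 0.0, 1.385]
ft_force: [-0.2, -0.3, -0.3]
opening: 0.0849
```

```bash
python3 p.py 545.2 194 190 79.3 545.2 194 73 79.3; python3 -c "
from h import *
c=cam('wrist','w1.png');w=pts(c);z=w[...,2]*1000
q=(w[(abs(z-110)<5)][:,:2]*1000).astype('float32');q=q[np.hypot(q[:,0]-545,q[:,1]-194)<60];print(len(q),cv2.minAreaRect(q))
q=(w[(abs(z-60)<4)][:,:2]*1000).astype('float32');q=q[np.hypot(q[:,0]-545,q[:,1]-194)<110];print(len(q),cv2.minAreaRect(q))
"
```

```text
t 1.8 pos [543.6 194.8 190.3] yaw [-1.7999e+02  2.0000e-02  7.9380e+01] F [-0.2 -0.3 -0.3] open 84.9
[545.2, 194.0, 190.0, 79.3] [-0.5  1.7  0.3] [-0.     0.     0.001]
[545.2, 194.0, 73.0, 79.3] [ -0.4   1.7 117.3] [-0.     0.     0.001]
5269 ((543.250732421875, 195.83004760742188), (61.55215835571289, 41.030826568603516), 79.02848052978516)
7501 ((525.3790893554688, 197.93069458007812), (104.60918426513672, 106.00334930419922), 79.42462921142578)
```

drive_tool:
  series: [0.3,0.8,40,0,0,0,0.3,0.8,80,0,0,0,0.3,0.8,105,0,0,0,0.3,0.8,117,0,0,0,0.3,0.8,117,0,0,0]

```text
t: 2.48
tcp_pos: [0.5438, 0.1955, 0.0732]
eef_rot: [-3.141, 0.001, 1.387]
ft_force: [0.3, -0.1, 0.9]
opening: 0.0848
```

drive_tool:
  series: [0,0,0,0,0,0,0,0,0,0,0,0,0,0,0,0,0,0,0,0,0,0,0,0,0,0,0,0,0,0,0,0,0,0,0,0]
  jaw: 30

```text
t: 3.22
tcp_pos: [0.5443, 0.1957, 0.0742]
eef_rot: [3.141, -0.0, 1.387]
ft_force: [-1.7, -0.2, 5.9]
opening: 0.0393
```

drive_tool:
  series: [0,0,-15,0,0,0,0,0,-45,0,0,0,0,0,-80,0,0,0,0,0,-105,0,0,0,0,0,-115,0,0,0,0,0,-115,0,0,0]

```text
t: 3.98
tcp_pos: [0.5446, 0.1958, 0.1896]
eef_rot: [3.141, -0.001, 1.387]
ft_force: [0.7, 0.2, -3.1]
opening: 0.0397
```

```bash
python3 p.py 449 -28 185 89.5
```

```text
t 3.98 pos [544.6 195.8 189.6] yaw [ 1.7994e+02 -4.0000e-02  7.9450e+01] F [ 0.7  0.2 -3.1] open 39.7
[449.0, -28.0, 185.0, 89.5] [-237.5  -53.     4.4] [ 0.001 -0.001 -0.175]
```

drive_tool:
  series: [-30,-7,0,0,0,-0.03,-70,-16,0,0,0,-0.06,-120,-27,4,0,0,-0.1,-170,-38,4,0,0,-0.14,-210,-47,20,0,0,-0.175,-232,-52,50,0,0,-0.175,-237.5,-53,80,0,0,-0.175,-237.5,-53,110,0,0,-0.175,-237.5,-53,126,0,0,-0.175,-237.5,-53,134,0,0,-0.175,-237.5,-53,135,0,0,-0.175,-237.5,-53,135.5,0,0,-0.175]

```text
t: 5.48
tcp_pos: [0.4494, -0.0279, 0.0541]
eef_rot: [3.14, -0.0, 1.562]
ft_force: [-0.3, -1.0, -2.2]
opening: 0.0395
```

```bash
python3 p.py 449 -28 53 89.5
```

```text
t 5.47 pos [449.4 -27.9  54.1] yaw [ 1.7991e+02 -2.0000e-02  8.9480e+01] F [-0.3 -1.  -2.2] open 39.5
[449.0, -28.0, 53.0, 89.5] [-0.1 -0.4  1.1] [ 0.002 -0.    -0.   ]
```

Lower the last millimetre, release, rise.

drive_tool:
  series: [0,0,1,0,0,0,0,0,1.3,0,0,0]

```text
t: 5.72
tcp_pos: [0.4498, -0.0279, 0.0532]
eef_rot: [3.139, -0.0, 1.562]
ft_force: [-0.6, 0.8, 0.9]
opening: 0.0394
```

drive_tool:
  series: [0,0,0,0,0,0,0,0,0,0,0,0,0,0,0,0,0,0,0,0,0,0,0,0,0,0,-40,0,0,0,0,0,-90,0,0,0,0,0,-130,0,0,0,0,0,-137,0,0,0,0,0,-137,0,0,0]
  jaw: 85

```text
t: 6.85
tcp_pos: [0.4495, -0.028, 0.1901]
eef_rot: [3.139, -0.0, 1.562]
ft_force: [0.5, -0.1, -0.1]
opening: 0.0848
```

```bash
python3 p.py 650.8 -129.5 190 89.5; python3 -c "
from h import *
c=cam('wrist','w2.png');w=pts(c);z=w[...,2]*1000
q=(w[(abs(z-89)<5)][:,:2]*1000).astype('float32');q=q[np.hypot(q[:,0]-449,q[:,1]+28)<60];print(len(q),cv2.minAreaRect(q))"
```

```text
t 6.85 pos [449.5 -28.  190.1] yaw [ 1.7984e+02 -2.0000e-02  8.9490e+01] F [ 0.5 -0.1 -0.1] open 84.8
[650.8, -129.5, 190.0, 89.5] [-99.8 202.2   0.6] [ 0.003 -0.    -0.   ]
4499 ((449.61395263671875, -28.043861389160156), (61.41255569458008, 41.084590911865234), 89.17630767822266)
```

drive_tool:
  series: [-40,80,0,0,0,0,-70,135,0,0,0,0,-90,180,0,0,0,0,-100,202,0,0,0,0,-100,202,0,0,0,0,-100,202,0,0,0,0]

```text
t: 7.65
tcp_pos: [0.6484, -0.1293, 0.1874]
eef_rot: [-3.139, -0.001, 1.562]
ft_force: [-0.6, 0.4, -0.2]
opening: 0.0852
```

```bash
cat > ww.py <<'E'
import sys
from h import *
# ww.py x y ztop zrim
x,y,zt,zr=map(float,sys.argv[1:5]); c=cam('wrist');w=pts(c);z=w[...,2]*1000
for zz,r in((zt,60),(zr,110)):
    q=(w[(abs(z-zz)<5)][:,:2]*1000).astype('float32');q=q[np.hypot(q[:,0]-x,q[:,1]-y)<r];print(zz,len(q),[np.round(k,1) for k in cv2.minAreaRect(q)] if len(q)>5 else '')
E
python3 ww.py 650.8 -129.5 100 50; python3 p.py 650.8 -129.5 63 89.5
```

```text
100.0 4991 [array([ 649.1, -128.1]), array([61.6, 41.1]), np.float64(89.0)]
50.0 3450 [array([ 676.9, -117.2]), array([116.4, 124. ]), np.float64(89.6)]
t 7.7 pos [ 648.4 -129.1  188.1] yaw [-1.799e+02 -7.000e-02  8.950e+01] F [0.7 0.3 0.2] open 85.1
[650.8, -129.5, 63.0, 89.5] [ -0.5   2.7 125.1] [-0.002 -0.001  0.   ]
```

drive_tool:
  series: [0.4,1.4,40,0,0,0,0.4,1.4,80,0,0,0,0.4,1.4,112,0,0,0,0.4,1.4,125,0,0,0,0.4,1.4,125,0,0,0]

```text
t: 8.32
tcp_pos: [0.6486, -0.1281, 0.0629]
eef_rot: [-3.139, -0.001, 1.563]
ft_force: [0.4, -0.4, 0.5]
opening: 0.0848
```

drive_tool:
  series: [0,0,0,0,0,0,0,0,0,0,0,0,0,0,0,0,0,0,0,0,0,0,0,0,0,0,0,0,0,0,0,0,0,0,0,0]
  jaw: 30

```text
t: 9.07
tcp_pos: [0.6492, -0.1282, 0.0643]
eef_rot: [-3.14, -0.001, 1.563]
ft_force: [-1.3, 0.0, 6.1]
opening: 0.0393
```

drive_tool:
  series: [0,0,-15,0,0,0,0,0,-45,0,0,0,0,0,-80,0,0,0,0,0,-110,0,0,0,0,0,-127,0,0,0,0,0,-127,0,0,0]

```text
t: 9.82
tcp_pos: [0.6502, -0.1286, 0.1927]
eef_rot: [3.141, -0.001, 1.562]
ft_force: [0.4, 0.2, -3.3]
opening: 0.0392
```

```bash
python3 p.py 544.4 194.9 190 79.2
```

```text
t 9.82 pos [ 650.2 -128.6  192.7] yaw [ 1.7994e+02 -3.0000e-02  8.9520e+01] F [ 0.4  0.2 -3.3] open 39.2
[544.4, 194.9, 190.0, 79.2] [ 322.6 -108.5    2.7] [ 0.001 -0.001  0.18 ]
```

drive_tool:
  series: [30,-10,0,0,0,0.02,75,-25,0,0,0,0.05,125,-42,0,0,0,0.08,175,-59,0,0,0,0.11,225,-76,0,0,0,0.14,270,-91,0,0,0,0.16,305,-103,2,0,0,0.18,320,-107.5,2,0,0,0.18,322.6,-108.5,2,0,0,0.18,322.6,-108.5,2,0,0,0.18]

```text
t: 11.08
tcp_pos: [0.5446, 0.194, 0.1904]
eef_rot: [3.141, 0.0, 1.382]
ft_force: [0.9, 0.5, -2.6]
opening: 0.0392
```

```bash
python3 p.py 544.4 194.9 120 79.2 544.4 194.9 75.5 79.2; python3 - <<'E'
from h import *
c=cam('wrist','w3.png')
E
```

```text
t 11.07 pos [544.6 194.  190.4] yaw [179.96   0.    79.17] F [ 0.9  0.5 -2.6] open 39.2
[544.4, 194.9, 120.0, 79.2] [ 0.8 -0.4 70.4] [ 0.001  0.    -0.   ]
[544.4, 194.9, 75.5, 79.2] [  0.8  -0.5 114.9] [ 0.001  0.    -0.   ]
```

View pics/w3.png

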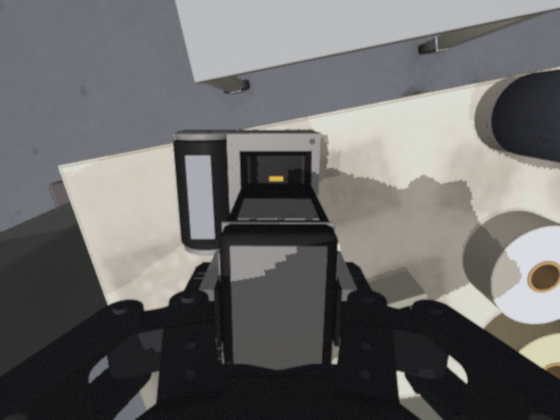

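The wrist view shows the held pack (225–330, 230–360) with the empty bay (240–312, 150–190) under it, aligned. Lowering.

drive_tool:
  series: [0.7,-0.4,35,0,0,0,0.7,-0.4,65,0,0,0,0.7,-0.4,78,0,0,0,0.7,-0.4,88,0,0,0,0.7,-0.4,97,0,0,0,0.7,-0.4,105,0,0,0,0.7,-0.4,105,0,0,0]

```text
t: 12.0
tcp_pos: [0.5443, 0.1945, 0.0851]
eef_rot: [3.141, 0.0, 1.381]
ft_force: [0.1, 0.2, -2.9]
opening: 0.0393
```

Inserting freely (only weight felt).

drive_tool:
  series: [0,0,5,0,0,0,0,0,9,0,0,0,0,0,10.5,0,0,0,0,0,10.8,0,0,0]

```text
t: 12.5
tcp_pos: [0.5443, 0.1945, 0.0744]
eef_rot: [3.141, 0.0, 1.381]
ft_force: [-0.3, 0.1, -2.9]
opening: 0.0393
```

drive_tool:
  series: [0,0,0,0,0,0,0,0,0,0,0,0,0,0,0,0,0,0,0,0,0,0,0,0,0,0,-40,0,0,0,0,0,-80,0,0,0,0,0,-110,0,0,0,0,0,-116,0,0,0,0,0,-116,0,0,0]
  jaw: 85

```text
t: 13.62
tcp_pos: [0.5442, 0.1945, 0.19]
eef_rot: [3.141, 0.0, 1.381]
ft_force: [-0.2, -0.1, 0.4]
opening: 0.0849
```

```bash
python3 ww.py 544 195 110 60; python3 p.py 449.5 -28 188 89.5 449.5 -28 52.5 89.5
```

```text
110.0 5256 [array([544.3, 194.9]), array([61.4, 41.1]), np.float64(78.9)]
60.0 8008 [array([524.5, 198.1]), array([104.7, 107.7]), np.float64(79.4)]
t 13.68 pos [543.7 194.3 189.2] yaw [-1.7995e+02  6.0000e-02  7.9150e+01] F [-0.2 -0.6  0. ] open 85.1
[449.5, -28.0, 188.0, 89.5] [-236.1  -50.6    1.5] [-0.001  0.001 -0.181]
[449.5, -28.0, 52.5, 89.5] [-235.9  -50.5  137. ] [-0.001  0.001 -0.181]
```

Charged large is home in the large printer (top at 110). Now the flat one from the mat.

drive_tool:
  series: [-50,-11,0,0,0,-0.04,-110,-24,0,0,0,-0.09,-170,-37,0,0,0,-0.14,-220,-47,2,0,0,-0.18,-236,-50.5,20,0,0,-0.18,-236,-50.5,55,0,0,-0.18,-236,-50.5,95,0,0,-0.18,-236,-50.5,125,0,0,-0.18,-236,-50.5,137,0,0,-0.18,-236,-50.5,137,0,0,-0.18]

```text
t: 14.92
tcp_pos: [0.4484, -0.028, 0.0516]
eef_rot: [-3.138, 0.001, 1.561]
ft_force: [0.4, 0.3, 0.7]
opening: 0.0848
```

drive_tool:
  series: [0,0,0,0,0,0,0,0,0,0,0,0,0,0,0,0,0,0,0,0,0,0,0,0,0,0,0,0,0,0,0,0,0,0,0,0]
  jaw: 30

```text
t: 15.68
tcp_pos: [0.4491, -0.028, 0.0525]
eef_rot: [-3.14, 0.001, 1.562]
ft_force: [-1.5, -0.1, 6.5]
opening: 0.0392
```

drive_tool:
  series: [0,0,-15,0,0,0,0,0,-45,0,0,0,0,0,-80,0,0,0,0,0,-120,0,0,0,0,0,-137,0,0,0,0,0,-137,0,0,0]

```text
t: 16.42
tcp_pos: [0.4503, -0.0279, 0.1907]
eef_rot: [3.141, 0.001, 1.562]
ft_force: [0.3, -0.0, -3.3]
opening: 0.0392
```

```bash
python3 p.py 650.2 -129.2 190 89.4
```

```text
t 16.43 pos [450.3 -27.9 190.7] yaw [1.7996e+02 5.0000e-02 8.9470e+01] F [ 0.3 -0.  -3.3] open 39.2
[650.2, -129.2, 190.0, 89.4] [-99.4 200.8   0.9] [0.001 0.001 0.001]
```

drive_tool:
  series: [-15,30,0,0,0,0,-37,75,0,0,0,0,-62,125,0,0,0,0,-83,168,0,0,0,0,-96,193,0,0,0,0,-99.4,200.8,0,0,0,0,-99.4,200.8,0,0,0,0,-99.4,200.8,0,0,0,0]

```text
t: 17.42
tcp_pos: [0.649, -0.1285, 0.1905]
eef_rot: [-3.141, 0.0, 1.562]
ft_force: [0.3, 0.5, -2.4]
opening: 0.0393
```

```bash
python3 p.py 650.2 -129.2 75 89.4
```

```text
t 17.43 pos [ 649.  -128.5  190.5] yaw [-1.7996e+02  3.0000e-02  8.9490e+01] F [ 0.3  0.5 -2.4] open 39.3
[650.2, -129.2, 75.0, 89.4] [ -0.6   1.3 115.5] [-0.001  0.     0.002]
```

drive_tool:
  series: [-0.6,1.3,30,0,0,0,-0.6,1.3,60,0,0,0,-0.6,1.3,80,0,0,0,-0.6,1.3,92,0,0,0,-0.6,1.3,103,0,0,0,-0.6,1.3,115,0,0,0,-0.6,1.3,115,0,0,0]

```text
t: 18.3
tcp_pos: [0.6495, -0.1291, 0.0746]
eef_rot: [-3.139, 0.0, 1.562]
ft_force: [0.1, -0.1, -2.2]
opening: 0.0395
```

drive_tool:
  series: [0,0,5,0,0,0,0,0,9,0,0,0,0,0,11.2,0,0,0,0,0,11.7,0,0,0]

```text
t: 18.8
tcp_pos: [0.6494, -0.129, 0.0636]
eef_rot: [-3.14, 0.0, 1.562]
ft_force: [-3.5, 1.2, 5.2]
opening: 0.0393
```

Bottomed out. Release and rise, then on to the small printer.

drive_tool:
  series: [0,0,0,0,0,0,0,0,0,0,0,0,0,0,0,0,0,0,0,0,0,0,0,0,0,0,-40,0,0,0,0,0,-80,0,0,0,0,0,-118,0,0,0,0,0,-126,0,0,0,0,0,-126,0,0,0]
  jaw: 85

```text
t: 19.92
tcp_pos: [0.6499, -0.1291, 0.1896]
eef_rot: [-3.14, 0.0, 1.562]
ft_force: [0.4, -1.1, -0.6]
opening: 0.0848
```

```bash
python3 ww.py 650 -129 100 50; python3 p.py 539.2 -309 190 80.8
```

```text
100.0 4884 [array([ 650.1, -129. ]), array([61.6, 41.1]), np.float64(89.2)]
50.0 3418 [array([ 677. , -119.8]), array([111.5, 124.4]), np.float64(89.5)]
t 19.98 pos [ 649.2 -128.9  188.5] yaw [-179.81   -0.     89.49] F [-0.4  0.5 -0.7] open 85.3
[539.2, -309.0, 190.0, 80.8] [-181.1 -108.4   -1.1] [-0.003  0.     0.152]
```

drive_tool:
  series: [-50,-30,0,0,0,0.05,-100,-60,0,0,0,0.1,-145,-87,-1,0,0,0.152,-173,-104,-1,0,0,0.152,-181,-108.4,-1,0,0,0.152,-181,-108.4,-1,0,0,0.152,-181,-108.4,-1,0,0,0.152]

```text
t: 20.85
tcp_pos: [0.5396, -0.3078, 0.1892]
eef_rot: [-3.138, -0.0, 1.411]
ft_force: [-0.2, 0.0, 0.2]
opening: 0.085
```

```bash
python3 ww.py 539 -309 110 60; python3 p.py 539.2 -309 73 80.8
```

```text
110.0 2331 [array([ 539.2, -308.8]), array([41.5, 26.8]), np.float64(82.1)]
60.0 5683 [array([ 518.8, -305.7]), array([77.9, 93.2]), np.float64(81.2)]
t 20.9 pos [ 539.7 -307.8  189.4] yaw [-179.79   -0.     80.88] F [ 0.1 -0.5 -0.8] open 85.3
[539.2, -309.0, 73.0, 80.8] [-1.300e+00  1.000e-01  1.164e+02] [-0.004 -0.     0.001]
```

drive_tool:
  series: [-1.2,0,40,0,0,0,-1.2,0,80,0,0,0,-1.2,0,105,0,0,0,-1.2,0,116.5,0,0,0,-1.2,0,116.5,0,0,0]

```text
t: 21.52
tcp_pos: [0.5392, -0.3081, 0.0725]
eef_rot: [-3.137, -0.001, 1.412]
ft_force: [-0.0, -0.6, 0.3]
opening: 0.085
```

drive_tool:
  series: [0,0,0,0,0,0,0,0,0,0,0,0,0,0,0,0,0,0,0,0,0,0,0,0,0,0,0,0,0,0,0,0,0,0,0,0,0,0,0,0,0,0]
  jaw: 15
  force: 40

```text
t: 22.4
tcp_pos: [0.5396, -0.3084, 0.0732]
eef_rot: [-3.138, -0.0, 1.412]
ft_force: [-0.6, 0.3, 5.1]
opening: 0.0259
```

drive_tool:
  series: [0,0,-15,0,0,0,0,0,-45,0,0,0,0,0,-80,0,0,0,0,0,-110,0,0,0,0,0,-117,0,0,0,0,0,-117,0,0,0]

```text
t: 23.15
tcp_pos: [0.5399, -0.3085, 0.1901]
eef_rot: [-3.138, -0.0, 1.412]
ft_force: [1.0, 0.3, -1.6]
opening: 0.0256
```

```bash
python3 p.py 449 -28 190 98.1
```

```text
t 23.15 pos [ 539.9 -308.5  190.1] yaw [-1.7979e+02 -1.0000e-02  8.0920e+01] F [ 1.   0.3 -1.6] open 25.6
[449.0, -28.0, 190.0, 98.1] [ 262.6 -134.1    0.6] [-0.004 -0.001 -0.3  ]
```

drive_tool:
  series: [30,-15,0,0,0,-0.03,75,-38,0,0,0,-0.09,125,-64,0,0,0,-0.15,175,-89,0,0,0,-0.21,220,-112,5,0,0,-0.26,252,-129,25,0,0,-0.3,262.6,-134,55,0,0,-0.3,262.6,-134,90,0,0,-0.3,262.6,-134,115,0,0,-0.3,262.6,-134,131,0,0,-0.3,262.6,-134,136,0,0,-0.3,262.6,-134,136.5,0,0,-0.3]

```text
t: 24.65
tcp_pos: [0.4478, -0.0279, 0.0535]
eef_rot: [-3.137, -0.001, 1.712]
ft_force: [1.1, -0.2, -1.5]
opening: 0.0258
```

drive_tool:
  series: [0,0,0.8,0,0,0,0,0,1.4,0,0,0]

```text
t: 24.9
tcp_pos: [0.4482, -0.028, 0.0525]
eef_rot: [-3.138, -0.001, 1.712]
ft_force: [0.1, 0.5, -1.2]
opening: 0.0254
```

drive_tool:
  series: [0,0,0.4,0,0,0,0,0,0.4,0,0,0,0,0,0.4,0,0,0,0,0,0.4,0,0,0,0,0,0.4,0,0,0,0,0,-40,0,0,0,0,0,-90,0,0,0,0,0,-130,0,0,0,0,0,-137,0,0,0,0,0,-137,0,0,0]
  jaw: 85

```text
t: 26.15
tcp_pos: [0.4489, -0.0281, 0.1893]
eef_rot: [-3.138, -0.001, 1.712]
ft_force: [-0.2, 0.3, -0.3]
opening: 0.0847
```

```bash
python3 ww.py 449 -28 89 300; python3 p.py 638.5 40.5 190 98.1
```

```text
89.0 1996 [array([449.7, -29. ]), array([26.7, 42.6]), np.float64(7.4)]
300.0 0 
t 26.2 pos [448.2 -28.  188.5] yaw [-1.797e+02 -9.000e-02  9.812e+01] F [-0.8 -0.6 -0.6] open 85.1
[638.5, 40.5, 190.0, 98.1] [ 40.9 198.   -2.4] [-0.005 -0.002  0.   ]
```

drive_tool:
  series: [13,62,0,-0.005,-0.002,0,25,122,0,-0.005,-0.002,0,35,170,-2,-0.005,-0.002,0,40,193,-2,-0.005,-0.002,0,41,198,-2,-0.005,-0.002,0,41,198,-2,-0.005,-0.002,0]

```text
t: 26.95
tcp_pos: [0.6372, 0.0403, 0.188]
eef_rot: [-3.138, 0.0, 1.712]
ft_force: [-0.8, 0.8, -0.6]
opening: 0.0847
```

```bash
python3 ww.py 638.5 40.5 100 50; python3 p.py 638.5 40.5 63 98.1
```

```text
100.0 2212 [array([637.2,  41.5]), array([27.1, 42.7]), np.float64(7.1)]
50.0 4908 [array([680.5,  34.9]), array([138.6, 124. ]), np.float64(8.8)]
t 27.0 pos [637.   40.1 188.5] yaw [-1.7985e+02  3.0000e-02  9.8100e+01] F [ 0.5 -1.2 -0.3] open 84.8
[638.5, 40.5, 63.0, 98.1] [  0.2   1.8 125.5] [-0.003  0.    -0.   ]
```

drive_tool:
  series: [0.8,0.9,40,0,0,0,0.8,0.9,80,0,0,0,0.8,0.9,112,0,0,0,0.8,0.9,125,0,0,0,0.8,0.9,125,0,0,0]

```text
t: 27.62
tcp_pos: [0.6365, 0.0406, 0.0633]
eef_rot: [-3.138, 0.0, 1.712]
ft_force: [0.3, 0.2, 0.1]
opening: 0.0855
```

drive_tool:
  series: [0,0,0,0,0,0,0,0,0,0,0,0,0,0,0,0,0,0,0,0,0,0,0,0,0,0,0,0,0,0,0,0,0,0,0,0,0,0,0,0,0,0]
  jaw: 15

```text
t: 28.5
tcp_pos: [0.6371, 0.0407, 0.0641]
eef_rot: [-3.139, 0.0, 1.712]
ft_force: [-1.1, -0.5, 5.7]
opening: 0.0252
```

drive_tool:
  series: [0,0,-15,0,0,0,0,0,-45,0,0,0,0,0,-80,0,0,0,0,0,-115,0,0,0,0,0,-127,0,0,0,0,0,-127,0,0,0]

```text
t: 29.25
tcp_pos: [0.6377, 0.0408, 0.1915]
eef_rot: [-3.14, 0.0, 1.712]
ft_force: [0.3, 0.6, -1.8]
opening: 0.0256
```

```bash
python3 p.py 539.3 -308.8 190 81
```

```text
t 29.25 pos [637.7  40.8 191.5] yaw [-1.799e+02  3.000e-02  9.808e+01] F [ 0.3  0.6 -1.8] open 25.6
[539.3, -308.8, 190.0, 81.0] [-332.3 -146.6    1.9] [-0.002  0.001  0.298]
```

drive_tool:
  series: [-30,-13,0,0,0,0.03,-78,-34,0,0,0,0.08,-130,-57,0,0,0,0.13,-182,-80,0,0,0,0.18,-234,-103,0,0,0,0.22,-280,-123,0,0,0,0.26,-314,-138,1,0,0,0.298,-329,-145,2,0,0,0.298,-332.3,-146.6,2,0,0,0.298,-332.3,-146.6,2,0,0,0.298,-332.3,-146.6,2,0,0,0.298]

```text
t: 30.62
tcp_pos: [0.5398, -0.3075, 0.1899]
eef_rot: [-3.14, 0.001, 1.416]
ft_force: [-1.1, -0.5, -1.5]
opening: 0.0254
```

```bash
python3 p.py 539.3 -308.8 86 81
```

```text
t 30.62 pos [ 539.8 -307.5  189.9] yaw [-1.7992e+02  3.0000e-02  8.1110e+01] F [-1.1 -0.5 -1.5] open 25.4
[539.3, -308.8, 86.0, 81.0] [ -1.3  -0.2 103.9] [-0.001  0.001  0.002]
```

drive_tool:
  series: [-1.3,-0.2,35,0,0,0,-1.3,-0.2,60,0,0,0,-1.3,-0.2,75,0,0,0,-1.3,-0.2,86,0,0,0,-1.3,-0.2,96,0,0,0,-1.3,-0.2,104,0,0,0,-1.3,-0.2,104,0,0,0]

```text
t: 31.5
tcp_pos: [0.539, -0.3087, 0.0855]
eef_rot: [-3.14, 0.0, 1.415]
ft_force: [0.4, 0.3, -1.5]
opening: 0.0257
```

drive_tool:
  series: [0,0,5,0,0,0,0,0,9,0,0,0,0,0,11.5,0,0,0,0,0,12,0,0,0]

```text
t: 32.0
tcp_pos: [0.5389, -0.3087, 0.0741]
eef_rot: [-3.14, 0.0, 1.415]
ft_force: [-2.4, 1.5, 6.6]
opening: 0.0256
```

drive_tool:
  series: [0,0,0,0,0,0,0,0,0,0,0,0,0,0,0,0,0,0,0,0,0,0,0,0,0,0,0,0,0,0,0,0,-40,0,0,0,0,0,-80,0,0,0,0,0,-110,0,0,0,0,0,-116,0,0,0,0,0,-116,0,0,0]
  jaw: 85

```text
t: 33.25
tcp_pos: [0.5391, -0.3087, 0.1897]
eef_rot: [-3.14, 0.0, 1.416]
ft_force: [-1.1, 0.6, -1.2]
opening: 0.0851
```

```bash
python3 ww.py 539 -309 110 60; python3 p.py 449.2 -28.5 188 98 449.2 -28.5 52.5 98
```

```text
110.0 2325 [array([ 539.7, -307. ]), array([41.2, 27. ]), np.float64(81.1)]
60.0 5806 [array([ 518.8, -306. ]), array([78.4, 93.4]), np.float64(81.4)]
t 33.3 pos [ 538.6 -308.4  188.9] yaw [-179.81   -0.     81.1 ] F [-0.4  0.4 -1.1] open 85.1
[449.2, -28.5, 188.0, 98.0] [ 262.7 -131.6    1.4] [-0.003 -0.001 -0.295]
[449.2, -28.5, 52.5, 98.0] [ 262.7 -131.2  136.9] [-0.003 -0.001 -0.295]
```

drive_tool:
  series: [50,-25,0,0,0,-0.05,105,-53,0,0,0,-0.11,160,-80,0,0,0,-0.17,215,-108,0,0,0,-0.23,250,-125,5,0,0,-0.295,262.7,-131.2,25,0,0,-0.295,262.7,-131.2,60,0,0,-0.295,262.7,-131.2,100,0,0,-0.295,262.7,-131.2,128,0,0,-0.295,262.7,-131.2,137,0,0,-0.295,262.7,-131.2,137,0,0,-0.295]

```text
t: 34.67
tcp_pos: [0.4483, -0.0285, 0.0517]
eef_rot: [-3.136, -0.001, 1.71]
ft_force: [0.9, 0.3, -0.1]
opening: 0.0849
```

drive_tool:
  series: [0,0,0,0,0,0,0,0,0,0,0,0,0,0,0,0,0,0,0,0,0,0,0,0,0,0,0,0,0,0,0,0,0,0,0,0,0,0,0,0,0,0]
  jaw: 15

```text
t: 35.55
tcp_pos: [0.4488, -0.0285, 0.0523]
eef_rot: [-3.137, -0.001, 1.71]
ft_force: [-1.6, 0.3, 6.6]
opening: 0.0259
```

drive_tool:
  series: [0,0,-15,0,0,0,0,0,-45,0,0,0,0,0,-80,0,0,0,0,0,-120,0,0,0,0,0,-137,0,0,0,0,0,-137,0,0,0]

```text
t: 36.3
tcp_pos: [0.4505, -0.0287, 0.1911]
eef_rot: [-3.141, -0.001, 1.71]
ft_force: [-0.2, -0.4, -1.5]
opening: 0.0256
```

```bash
python3 p.py 638.2 40.6 190 98.1
```

```text
t 36.3 pos [450.5 -28.7 191.1] yaw [-1.7995e+02 -3.0000e-02  9.8000e+01] F [-0.2 -0.4 -1.5] open 25.6
[638.2, 40.6, 190.0, 98.1] [ 42.5 195.5   1. ] [-0.001 -0.001 -0.002]
```

drive_tool:
  series: [6,30,0,0,0,0,16,75,0,0,0,0,27,123,0,0,0,0,36,165,0,0,0,0,41,188,0,0,0,0,42.5,195.5,1,0,0,0,42.5,195.5,1,0,0,0,42.5,195.5,1,0,0,0]

```text
t: 37.3
tcp_pos: [0.637, 0.0402, 0.1897]
eef_rot: [-3.14, -0.001, 1.71]
ft_force: [0.0, -0.7, -1.5]
opening: 0.0256
```

```bash
python3 p.py 638.2 40.6 75 98.1
```

```text
t 37.3 pos [637.   40.2 189.7] yaw [-1.7988e+02 -3.0000e-02  9.7980e+01] F [ 0.  -0.7 -1.5] open 25.6
[638.2, 40.6, 75.0, 98.1] [  0.2   1.4 114.7] [-0.002 -0.001 -0.002]
```

drive_tool:
  series: [0.2,1.4,35,0,0,0,0.2,1.4,65,0,0,0,0.2,1.4,82,0,0,0,0.2,1.4,94,0,0,0,0.2,1.4,105,0,0,0,0.2,1.4,114.5,0,0,0,0.2,1.4,114.5,0,0,0]

```text
t: 38.17
tcp_pos: [0.6377, 0.0406, 0.0747]
eef_rot: [-3.139, -0.001, 1.71]
ft_force: [-0.3, 0.9, -1.3]
opening: 0.0254
```

drive_tool:
  series: [0,0,5,0,0,0,0,0,9,0,0,0,0,0,11.2,0,0,0,0,0,11.7,0,0,0]

```text
t: 38.67
tcp_pos: [0.6376, 0.0406, 0.0633]
eef_rot: [-3.139, -0.001, 1.71]
ft_force: [-2.9, -0.9, 4.8]
opening: 0.0256
```

drive_tool:
  series: [0,0,0,0,0,0,0,0,0,0,0,0,0,0,0,0,0,0,0,0,0,0,0,0,0,0,0,0,0,0,0,0,-40,0,0,0,0,0,-80,0,0,0,0,0,-118,0,0,0,0,0,-126,0,0,0,0,0,-126,0,0,0]
  jaw: 85

```text
t: 39.92
tcp_pos: [0.6382, 0.0406, 0.1894]
eef_rot: [-3.139, -0.001, 1.71]
ft_force: [-0.4, 0.8, 0.7]
opening: 0.0849
```

```bash
python3 ww.py 638 40 100 50; python3 p.py 440 -30 260 98
```

```text
100.0 2146 [array([638.6,  40.5]), array([26.4, 41.5]), np.float64(8.0)]
50.0 4772 [array([680.1,  34.8]), array([138.2, 123.5]), np.float64(9.0)]
t 39.98 pos [637.5  40.6 188.3] yaw [-1.7976e+02 -4.0000e-02  9.7980e+01] F [-1.2 -0.2  0.1] open 85.1
[440.0, -30.0, 260.0, 98.0] [ -42.4 -205.7  -70.9] [-0.004 -0.001 -0.   ]
```

Back the arm off to unblock the top view, then a final check.

drive_tool:
  series: [-12,-55,-20,0,0,0,-25,-110,-40,0,0,0,-35,-165,-60,0,0,0,-42,-205,-70,0,0,0,-42,-205,-70,0,0,0]

```text
t: 40.6
tcp_pos: [0.4381, -0.03, 0.2587]
eef_rot: [-3.136, -0.001, 1.709]
ft_force: [0.7, -0.0, 0.4]
opening: 0.0849
```

```bash
python3 m.py; python3 -c "
from h import *
cam('top','topf.png')"
```

```text
LP pack ([545.8, 193.3, 62.1, 40.8, 78.7], 494, 110.4, array([545.7, 192.7], dtype=float32)) 
  rim ([526.5, 198.0, 105.6, 107.8, 79.0], 879, 61.1, array([521. , 193.9], dtype=float32)) 
  all ([519.0, 199.3, 106.1, 123.0, 79.4], 1900, 56.3, array([505.1, 193.8], dtype=float32))
SC pack ([639.9, 39.3, 27.3, 41.8, 8.6], 211, 100.0, array([638.9,  38.3], dtype=float32)) 
  rim ([639.5, 40.5, 57.5, 72.0, 7.9], 335, 49.6, array([630.8,  41. ], dtype=float32)) 
  all ([627.7, 38.8, 81.3, 72.1, 7.9], 688, 44.3, array([618.5,  32.2], dtype=float32))
LC pack ([650.9, -130.3, 40.7, 62.2, 0.1], 465, 100.1, array([ 651.1, -128.9], dtype=float32)) 
  rim ([651.1, -130.1, 91.7, 70.9, 89.7], 437, 49.7, array([ 640.2, -130. ], dtype=float32)) 
  all ([638.3, -129.7, 92.2, 96.6, 88.9], 1011, 41.3, array([ 618.5, -128.2], dtype=float32))
SP pack ([540.5, -307.5, 42.1, 26.2, 80.9], 219, 109.8, array([ 539.8, -306.7], dtype=float32)) 
  rim ([519.9, -306.5, 78.8, 93.6, 81.2], 558, 61.0, array([ 519.9, -302.7], dtype=float32)) 
  all ([512.3, -304.9, 79.5, 109.2, 81.2], 1432, 54.5, array([ 503.6, -296.3], dtype=float32))
mat ([429.2, -66.3, 134.1, 73.6, 86.4], 695, nan, array([nan, nan], dtype=float32))
flask ([766.6, 216.3, 57.7, 59.2, 35.1], 689, 221.9, array([763.8, 214. ], dtype=float32))
```

View pics/topf.png

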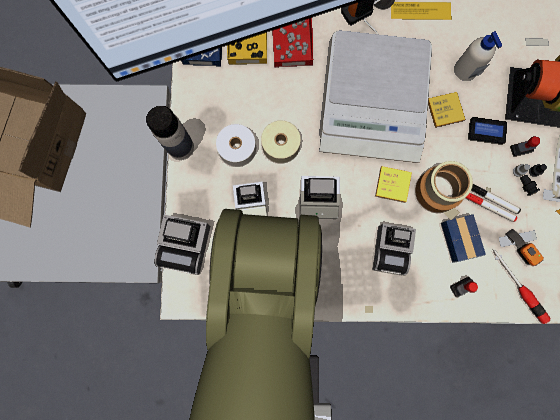

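All four packs are seated (printers at (183,235) and (397,238), chargers at (250,190) and (320,190)). The flask is standing at (168,132) and the arm is clear of everything.

```bash
python3 -c "
from h import *
print(workorder.close_job())"
```

```text
the job is handed in; nothing more can be done
None
```

I swapped both sizes and handed the job in at about 41 s. For each size, the flat pack went to the mat, the charged pack went into the printer, and the flat pack then went into the charger.

**Seating:** In the last top-camera check, the pack tops read 110.4 and 109.8 mm in the printers and 100.0 and 100.1 mm in the chargers. The expected values are 110 and 100 mm, so all four are fully home. Each pack centre is within about 2 mm of its estimated bay centre, and the packs line up with their bays.

**Flask and arm:** The flask has not moved and is upright. The gripper is open and well clear of everything. No force read at the end of a move exceeded about 7 N.

**Disagreements:** The wrist and top cameras differed by up to about 2 mm, which is within the calibration tolerance. In that last check the arm blocked the view of the mat, so its reading there means nothing. No check failed.

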